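# Load and close a cork core mould

## Task

Put the three cork ball cores from the grey rack into the three wells of the lower mould half, one per well, then lay the upper mould half over them, on the two dowels and fully closed. Press the closed mould down on its springs, well past half of the lower half's 10 mm travel, and finish while still holding it pressed down with the gripper; leave everything else on the bench where it is.

Things in the scene. Friction and masses are not known exactly. Their poses are not given: they have to be found in the camera images.
- core_a_center (a point): centre of a cork ball core, a plain cork ball 36 mm in diameter, 30 g or so. At the start it sits in one of the four pockets of the grey rack, its centre about 28 mm above the bench. All three cores are alike; any core may go in any well.
- core_b_center (a point): centre of a cork ball core, a plain cork ball 36 mm in diameter, 30 g or so. At the start it sits in one of the four pockets of the grey rack, its centre about 28 mm above the bench. All three cores are alike; any core may go in any well.
- core_c_center (a point): centre of a cork ball core, a plain cork ball 36 mm in diameter, 30 g or so. At the start it sits in one of the four pockets of the grey rack, its centre about 28 mm above the bench. All three cores are alike; any core may go in any well.
- rack: grey rack 50 x 212 x 14 mm, fixed to the bench, left or right of the stand; origin at the centre of its underside, z up. Its four shallow pockets (22 mm holes) lie in one row along its own y axis at y = -81, -27, 27 and 81 mm; three hold cork cores and one the square-headed plug, in any order.
- well_0 (a point): where the centre of a core lies once seated in one end well of the lower mould half: on the well's axis, 3 mm above the half's top face. The wells are round, 41 mm across, 15 mm deep with flat floors, open upward; a core has about 2 mm play. Axes as those of bed_face.
- well_1 (a point): where the centre of a core lies once seated in the middle well of the lower mould half: on the well's axis, 3 mm above the half's top face. The wells are round, 41 mm across, 15 mm deep with flat floors, open upward; a core has about 2 mm play. Axes as those of bed_face.
- well_2 (a point): where the centre of a core lies once seated in the other end well of the lower mould half: on the well's axis, 3 mm above the half's top face. The wells are round, 41 mm across, 15 mm deep with flat floors, open upward; a core has about 2 mm play. Axes as those of bed_face.
- bed_face (a point): centre of the top face of the lower mould half, a wooden block 70 x 212 x 34 mm (x, y, z) on a sprung stand fixed to the bench; the face is 58 mm above the bench at rest. Axes: y along the block and its row of wells (at y = -46, 0, 46 mm), z up. Two upright steel dowels, 14 mm in diameter, stand 26 mm above the face at y = -88 and 88 mm; their top 8 mm taper to 6 mm. The stand's steel plate below is 110 x 250 x 12 mm.
- bed (a joint): how far the lower mould half has sunk on its springs, m: 0 at rest (up), 0.010 on its bottom stop. It sinks straight down. The weight of cores and upper half alone does not sink it; it takes about 2 to 4 N of extra downward push to start and 1 N more per mm (about 8 N for 5 mm).
- lid_handle (a point): centre of the handle of the upper mould half: an upright dark wooden bar 24 mm thick (x), 80 mm long (y), 45 mm high (z), standing centrally on the half's top. It is 58.5 mm above the half's underside, and the bar's foot 22.5 mm below this point. Axes as those of lid_face.
- lid_face (a point): centre of the underside of the upper mould half, a wooden block 70 x 212 x 36 mm (x, y, z) of 0.3 to 0.6 kg with the handle on top; axes: y along the block, z up. It starts lying underside down on the bench, left or right of the stand (the side without the rack). In the underside are three round cavities 41 mm across, 24 mm deep, at y = -46, 0, 46 mm, and right through it two dowel holes 17 mm across at y = -88 and 88 mm. It fits either way round.
- tape: bystander to leave alone: tape measure, black with yellow discs, 66 x 32 x 62 mm, standing on the bench in front of the stand; origin at its underside.
- plug: bystander to leave alone: square-headed pale wooden plug sitting in one of the four rack pockets among the cores (head 28 x 28 mm, 20 mm high, top 34 mm above the bench); not part of the job. Origin under its stem, 2 mm above the bench.
- glue: bystander to leave alone: white glue bottle, 56 mm diameter, 150 mm high, beyond the stand; origin at its underside.
- mallet: bystander to leave alone: wooden mallet lying beyond the stand, 250 mm long; origin at its underside.
- spokeshave: bystander to leave alone: spokeshave, steel with dark wooden handles, 250 mm long, lying far to the left; origin at its underside.
- offcut: bystander to leave alone: pale wooden block 150 x 70 x 35 mm, lying far to the right; origin at its underside.
- lid: the upper mould half itself; its origin and axes are those of lid_face
Things that resemble listed ones, but are neither listed nor needed, are in the scene too. There is more than one size of the rack; the job needs the middle-sized.

How it is judged:
On the way, in this order (a step that is already met when the one before it is completed fails the run):
1. one core in each of the three wells (distance between any of core_a_center, core_b_center, core_c_center and well_0 below 0.008 m and distance between any of core_a_center, core_b_center, core_c_center and well_1 below 0.008 m and distance between any of core_a_center, core_b_center, core_c_center and well_2 below 0.008 m and not (distance between lid_face and bed_face below 0.05 m)), for 0.2 s.
2. the upper half lies closed on the lower half, on both dowels (distance between lid_face and bed_face below 0.004 m and z of lid_face in the frame of bed_face below 0.002 m and angle between the y axis of lid_face and the y axis of bed_face, either way round below 0.035 rad and angle between the z axis of lid_face and the z axis of bed_face, either way round below 0.035 rad and angle between lid_face's own z axis and vertical below 0.2 rad and distance between any of core_a_center, core_b_center, core_c_center and well_0 below 0.008 m and distance between any of core_a_center, core_b_center, core_c_center and well_1 below 0.008 m and distance between any of core_a_center, core_b_center, core_c_center and well_2 below 0.008 m), for 0.1 s.
At the end, for the whole second after the job is handed in: A core in each well (centre within 8 mm of the well point); halves closed (face centres within 4 mm, gap under 2 mm, axes within 2 degrees); the lower half sunk over 5 mm, the fingers touching the upper half with over 2 N; upper half at rest (under 20 mm/s) (all of step 2 and value of joint bed above 0.005 m and contact force between the fingers and lid above 2 N and linear speed of lid below 0.02 m/s); the arm keeps its last pose, push and grip.
It fails at once if a bystander is displaced (plug by more than 20 mm, others by more than 25 mm) (distance of any of tape, glue, mallet, spokeshave, offcut from where it was at the start of the episode above 0.025 m or distance of plug from where it was at the start of the episode above 0.02 m).
It also fails if it takes over 72 s, if anything falls off the work surface, if the arm or the gripper's body presses on something with over 40 N, if the wrist force passes 120 N, or if a joint passes its speed limit or range.

## Robot

A 6-joint arm with a two-finger parallel gripper is mounted at the origin on the work surface. World frame = base frame: x ahead of the robot, y to its left, z up, the work surface at z = 0. Lengths are in m, angles in rad, forces in N, time in s.
With the tool pointing down it reaches from about 0.375 to 0.925 m from the base axis. Payload 5.7 kg.
Tool frame: the origin (TCP) lies between the finger pads; the fingertips stand 17 mm ahead of it and the grasp point (between the pads) lies 2 mm behind it; z points along the fingers, y is the line along which they close (so a half turn about z gives the same grasp; the last joint's range is limited). The gripper opens to 88 mm and grips with 3 to 60 N. Pads are 20 mm wide; open, the fingers measure 115 mm over their backs; the gripper's body (75 mm by 178 mm) begins 61 mm behind the grasp point.
Start: joints at [-1.242, 0.359, 1.51, -0, 1.272, -0.115], TCP at [0.258, -0.542, 0.24] pointing down, gripper open.
Joint ranges: [-2.97, 2.97], [-1.01, 2.36], [0.21, 2.38], [-0.96, 4.11], [0.2, 2.71], [-2.98, 2.98]. Speed limits (rad/s): [2.39, 2.39, 3.14, 3.14, 3.14, 3.14].

## Interface

Orientations are given as a unit quaternion [w, x, y, z].
In Python, from rig import arm gives the robot as it stands.
- The arm moves only by the tool apply_moves, never from a script. Its argument "targets" is a list of rows, each a list of 7 numbers: the shift along the tool's x, y, z in mm, then the turn, a rotation vector about the tool's x, y, z in rad, then the closure, from 0 (fully open) to 1 (shut). A call has exactly 10 rows; each row is the pose to reach, as a shift and turn from the pose commanded when the call began, along the tool's axes at that moment; what a row does not reach only later rows make up. A row lasts 1/10 s, in which the tool goes at most 50 mm and 8.59 degrees, less where a joint would pass 70% of its speed; a pose out of reach is approached as far as the arm can. A call with a gripper value outside its range is refused whole. The fingers move at their own pace and stop on an object; "squeeze" is the grip in N (left out, the last holds). Time passes only in rows, so rows that repeat a pose let the fingers close, or fill a call up. It gives the time, the measured TCP pose, the force, the opening and the grip force at its end, in the units of the state.
- arm.read_state(): the state, without advancing time (a new reading comes with each control period).
- arm.capture(name): name is "side" or "top" or "wrist"; returns a dict with "image" (480x640x3 uint8, red, green, blue), "depth" (480x640 float32, m along the optical axis (not along the pixel's ray), 0 where there is no reading), "camera_matrix" (3x3 intrinsics, pixels), "rvec" (rotation vector, rad) and "tvec" (3), from world to camera coordinates, as OpenCV has them. Camera axes: x right, y down, z forward; pixel columns grow to the right and rows downward; lengths in m; the calibration is good to about 2 mm. A picture is of the moment at which its call begins.
- arm.finish_job(): hands the job in; it is judged then, once.
The state is a dict: "time": time; "joints": joint angles; "qvel": joint speeds; "effort": joint torques, N m; "tool_pos": TCP position; "tcp_rot": TCP orientation; "contact_force": force on the tool from outside, world axes, zero at the start; "ft_torque": the same for the moment, N m; "finger_gap": finger opening in m; "grip_force": force on a finger pad.
Only numpy, scipy, OpenCV 4.12 (cv2) and the standard library are available. Lean on these libraries where they do the work, as an engineer would, in place of code of your own. Each camera call takes 0.05 s, during which the arm holds its last target. There are 200 camera calls.

## Working session

There is one attempt and no reset: what is moved stays moved. The work goes in short steps, Python scripts to look and compute and a tool call to move; the robot and the scene stay as the last step left them, time stands still between calls to the robot, and variables do not carry over. Pictures are saved under pics/ and viewed, at most 10 in all, crops included, and the job is handed in when it is done.

Besides the shell and the picture viewer there is one more tool, called after "Request:" as name([rows], argument=value, ...), one row to a line, values as JSON. apply_moves: Moves the arm, as the interface text tells. Its arguments: {"type":"object","properties":{"targets":{"type":"array","items":{"type":"array","items":{"type":"number"}}},"squeeze":{"type":"number"}},"required":["targets"]}

```bash
ls; mkdir -p pics
cat > h.py <<'E'
import numpy as np, cv2, pickle
from scipy.spatial.transform import Rotation as R
from rig import arm
def cap(n,f):
    c=arm.capture(n); pickle.dump(c,open(f'pics/{f}.pkl','wb')); cv2.imwrite(f'pics/{f}.png',c['image'][:,:,::-1]); return c
def load(f): return pickle.load(open(f'pics/{f}.pkl','rb'))
def cloud(c):
    K=c['camera_matrix'];v,u=np.mgrid[:480,:640];d=c['depth']
    p=np.stack([(u-K[0,2])/K[0,0]*d,(v-K[1,2])/K[1,1]*d,d],-1)
    Rm=cv2.Rodrigues(np.array(c['rvec'],float))[0]
    return (p-np.ravel(c['tvec']))@Rm
def onz(c,u,v,z):
    K=c['camera_matrix'];Rm=cv2.Rodrigues(np.array(c['rvec'],float))[0]
    o=-Rm.T@np.ravel(c['tvec']);r=Rm.T@np.linalg.inv(K)@[u,v,1]
    return o+r*(z-o[2])/r[2]
E
python3 - <<'E'
from h import *
print(arm.read_state())
for n in('top','side'):
    c=cap(n,n); print(c['rvec'],c['tvec'],c['camera_matrix'].tolist())
E
```

```text
pics
{'time': 0.0, 'joints': array([-1.24210169e+00,  3.59457164e-01,  1.51140039e+00, -3.24409003e-05,
        1.27251080e+00, -1.15097797e-01]), 'qvel': array([ 0.0011796 ,  0.00030517,  0.00025262, -0.00128052, -0.00021421,
        0.00071692]), 'effort': array([ 1.18120868e-03, -5.15368652e+01, -2.70726353e+01,  6.77724928e-02,
        3.49601603e-02, -1.33650210e-04]), 'tool_pos': array([ 0.25739386, -0.54126772,  0.23885025]), 'tcp_rot': array([-8.81137828e-04,  9.75480448e-01,  2.20084319e-01, -1.10052311e-04]), 'contact_force': array([-0.63182781,  1.09752438,  0.43130627]), 'ft_torque': array([ 0.02463186,  0.0038568 , -0.01241328]), 'grip_force': 0.0, 'finger_gap': 0.08779632099039739}
[ 2.16799627 -2.18948135  0.10470257] [-0.00304349  0.5092353   1.24991239] [[504.7124979383674, 0.0, 316.7315444123906], [0.0, 504.7124979383674, 238.20231203811423], [0.0, 0.0, 1.0]]
[ 2.11075994 -0.21740796  0.09663903] [-0.47450041  0.12135867  1.30288149] [[437.35575813898015, 0.0, 320.2671868128555], [0.0, 437.35575813898015, 245.12808008768394], [0.0, 0.0, 1.0]]
```

View pics/top.png

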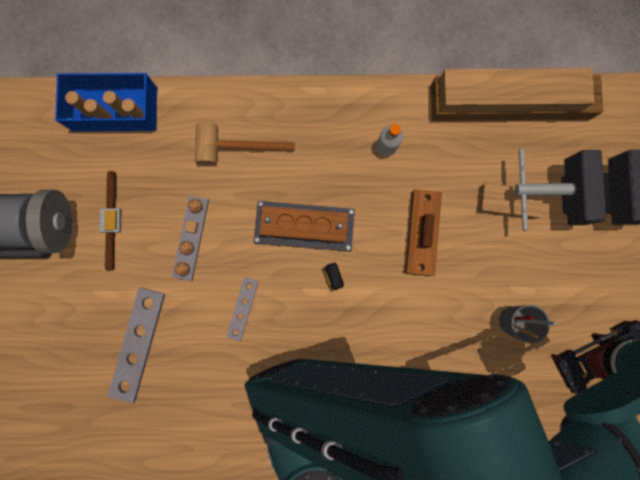

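The top view shows the rack with cores at about (195,205), (186,248) and (181,270), and the plug at about (190,227). The stand is at about (304,225) and the lid at about (424,232). Next I'll enlarge and measure.

Run:
```python
from h import *
c=load('top'); P=cloud(c)
im=c['image'][180:290,160:450,::-1]
cv2.imwrite('pics/crop.png',cv2.resize(im[:, :],None,fx=2.75,fy=2.75,interpolation=cv2.INTER_CUBIC))
def rect(u0,u1,v0,v1,lo,hi):
    q=P[v0:v1,u0:u1].reshape(-1,3); q=q[(q[:,2]>lo)&(q[:,2]<hi)]
    r=cv2.minAreaRect((q[:,:2]*1000).astype(np.float32)); print(len(q),r,np.median(q[:,2]))
rect(248,360,195,255,.045,.07)  # bed
rect(248,360,195,255,.005,.07)
rect(400,445,185,280,.028,.045) # lid
rect(400,445,185,280,.065,.1)
rect(170,215,190,285,.008,.06)
rect(170,215,190,285,.008,.02)
for u,v in((195,205),(190,227),(186,248),(181,270)):
    q=P[v-11:v+12,u-11:u+12].reshape(-1,3); q=q[q[:,2]>.022]
    A=np.c_[2*q,np.ones(len(q))]; s=np.linalg.lstsq(A,(q**2).sum(1),rcond=None)[0]
    print(u,v,len(q),q.mean(0).round(4),q[:,2].max(),s[:3],np.sqrt(s[3]+s[:3]@s[:3]), onz(c,u,v,.035))
```

```text
1901 ((542.38671875, 24.9278564453125), (212.09132385253906, 71.05801391601562), 84.5941390991211) 0.05693022500819052
4158 ((547.9148559570312, 18.088577270507812), (265.56146240234375, 144.0418243408203), 86.60238647460938) 0.042851155014987256
1920 ((521.4111938476562, -276.4532165527344), (71.69558715820312, 212.66082763671875), 83.63461303710938) 0.03561324470216394
355 ((521.4411010742188, -276.5302429199219), (25.753128051757812, 80.79615783691406), 83.12687683105469) 0.08017849721716878
1645 ((514.7073364257812, 314.53411865234375), (52.31277084350586, 212.03482055664062), 78.84468078613281) 0.015066594101101546
1021 ((514.7073364257812, 314.53411865234375), (52.31277084350586, 212.03482055664062), 78.84468078613281) 0.012766866099180933
195 205 164 [0.5892 0.2913 0.0612] 1.2904129601756282 [0.49527016 0.18886243 0.67334063] 0.651673397224383 [0.59463235 0.296528   0.035     ]
190 227 135 [0.5388 0.3035 0.0506] 1.2904129601756282 [0.53138132 0.21720496 0.6834615 ] 0.6580270184067795 [0.53922266 0.30836963 0.035     ]
186 248 166 [0.4865 0.3131 0.0542] 1.2904129601756282 [0.43375805 0.14083934 0.65880933] 0.6466029040267598 [0.48672222 0.31766528 0.035     ]
181 270 163 [0.4344 0.3215 0.062 ] 1.2904129601756282 [0.42235098 0.178544   0.66810503] 0.6467921346571881 [0.43216459 0.32933241 0.035     ]
```

View pics/crop.png

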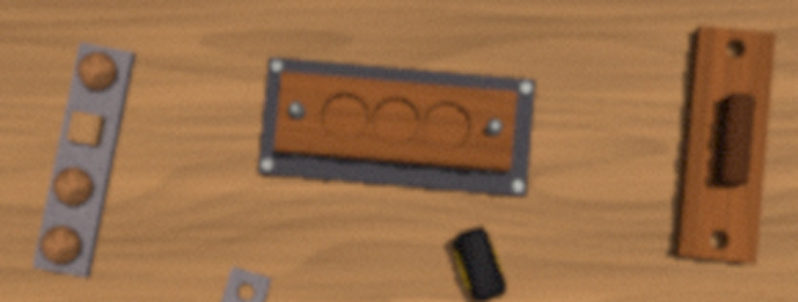

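The crop confirms that the plug, square and pale, is second from the top of the rack at crop pixel (87,128). The other three pockets hold cork balls. The geometry agrees to about 2 mm, so I start moving. On the way I'll look with the wrist camera over the bed.

```bash
cat >> h.py <<'E'
def go(*tg):
    """(x,y,z m, tool-y heading deg): print shifts/turns from measured pose"""
    s=arm.read_state(); q=s['tcp_rot']; Rc=R.from_quat(np.r_[q[1:],q[0]]).as_matrix()
    print('t',round(s['time'],2),'pos',s['tool_pos'].round(4),'hdg',round(np.degrees(np.arctan2(Rc[1,1],Rc[0,1])),2),'gap',round(s['finger_gap'],4),'F',s['contact_force'].round(1),'grip',round(s['grip_force'],1),'q6',s['joints'][5].round(2))
    for x,y,z,h in tg:
        a=np.radians(h);Y=np.array([np.cos(a),np.sin(a),0]);Z=np.array([0,0,-1.]);Rt=np.c_[np.cross(Y,Z),Y,Z]
        print((Rc.T@(np.array([x,y,z])-s['tool_pos'])*1000).round(1).tolist(),R.from_matrix(Rc.T@Rt).as_rotvec().round(3).tolist())
E
python3 - <<'E'
from h import *
go((.52,-.27,.28,-64.6),(.50,.025,.30,-5.4))
E
```

```text
t 0.1 pos [ 0.2574 -0.5413  0.2389] hdg -64.57 gap 0.088 F [-0.   0.1 -0.5] grip 0.0 q6 -0.12
[353.7, -132.4, -40.8] [-0.002, -0.0, 0.0]
[462.3, -407.4, -60.3] [-0.001, -0.001, -1.033]
```

Request:
apply_moves([
  [354,-132,-41,0,0,0,0],
  [354,-132,-41,0,0,0,0],
  [354,-132,-41,0,0,0,0],
  [354,-132,-41,0,0,0,0],
  [354,-132,-41,0,0,0,0],
  [354,-132,-41,0,0,0,0],
  [354,-132,-41,0,0,0,0],
  [354,-132,-41,0,0,0,0],
  [462,-407,-60,0,0,-1.033,0],
  [462,-407,-60,0,0,-1.033,0],
])

```text
time: 1.1
tool_pos: [0.5141, -0.1696, 0.2865]
tcp_rot: [-0.0, 0.931, 0.366, -0.0]
contact_force: [-0.4, 0.7, 0.7]
finger_gap: 0.0877
grip_force: 0.0
```

Run:
```python
from h import *
go((.50,.025,.30,-5.4))
```

```text
t 1.1 pos [ 0.5141 -0.1696  0.2865] hdg -47.06 gap 0.0877 F [-0.4  0.7  0.7] grip 0.0 q6 0.37
[122.3, -152.0, -13.4] [-0.001, -0.0, -0.727]
```

Request:
apply_moves([
  [122,-152,-13,0,0,-0.727,0],
  [122,-152,-13,0,0,-0.727,0],
  [122,-152,-13,0,0,-0.727,0],
  [122,-152,-13,0,0,-0.727,0],
  [122,-152,-13,0,0,-0.727,0],
  [122,-152,-13,0,0,-0.727,0],
  [122,-152,-13,0,0,-0.727,0],
  [122,-152,-13,0,0,-0.727,0],
  [122,-152,-13,0,0,-0.727,0],
  [122,-152,-13,0,0,-0.727,0],
])

```text
time: 2.1
tool_pos: [0.5006, 0.0226, 0.3]
tcp_rot: [-0.0, 0.742, 0.67, -0.0]
contact_force: [-0.8, -0.0, 0.4]
finger_gap: 0.0879
grip_force: 0.0
```

Run:
```python
from h import *
c=cap('wrist','w1')
go((.4352,.330,.11,78.84),(.4352,.330,.036,78.84))
P=cloud(c);m=(P[...,2]>.045)&(P[...,2]<.066)&(c['depth']>0)&(abs(P[...,0]-.542)<.07)&(abs(P[...,1]-.025)<.13)
print(m.sum(),cv2.minAreaRect((P[m][:,:2]*1000).astype(np.float32)),np.median(P[m][:,2]))
```

```text
t 2.15 pos [0.5006 0.0227 0.3   ] hdg -5.84 gap 0.088 F [-0.2 -0.3  0.1] grip 0.0 q6 0.01
[299.0, -96.3, 190.0] [-0.0, -0.0, -1.478]
[299.0, -96.3, 264.0] [-0.0, -0.0, -1.478]
8472 ((546.0317993164062, 24.261070251464844), (212.98448181152344, 70.19110107421875), 84.51651763916016) 0.056522511813453566
```

View pics/w1.png

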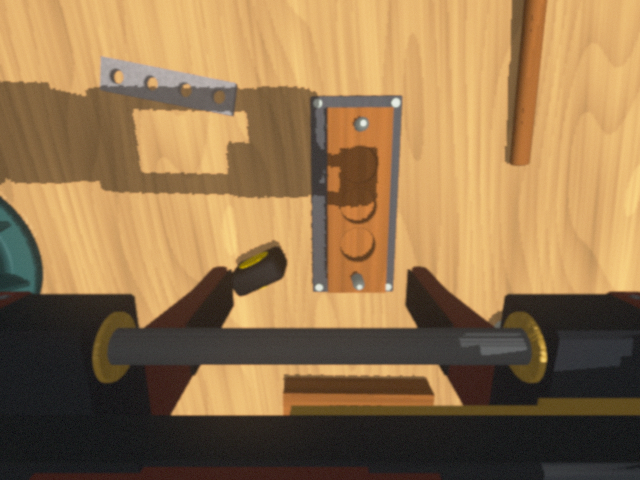

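The wrist picture shows the stand ahead with dowels at about (361,124) and (357,281) and three empty wells. It puts the bed centre near (0.546, 0.024), against 0.542 from the top camera, so I take 0.544.

Request:
apply_moves([
  [299,-96,190,0,0,-1.478,0],
  [299,-96,190,0,0,-1.478,0],
  [299,-96,190,0,0,-1.478,0],
  [299,-96,190,0,0,-1.478,0],
  [299,-96,190,0,0,-1.478,0],
  [299,-96,190,0,0,-1.478,0],
  [299,-96,190,0,0,-1.478,0],
  [299,-96,190,0,0,-1.478,0],
  [299,-96,190,0,0,-1.478,0],
  [299,-96,190,0,0,-1.478,0],
])

```text
time: 3.15
tool_pos: [0.4345, 0.331, 0.1093]
tcp_rot: [-0.001, 0.093, 0.996, -0.0]
contact_force: [0.1, 0.1, -0.2]
finger_gap: 0.0878
grip_force: 0.0
```

Run:
```python
from h import *
go((.4352,.330,.11,78.84),(.4352,.330,.037,78.84))
```

```text
t 3.15 pos [0.4345 0.331  0.1093] hdg 79.33 gap 0.0878 F [ 0.1  0.1 -0.2] grip 0.0 q6 -0.86
[-0.8, -0.9, -0.7] [-0.001, -0.001, 0.009]
[-0.9, -0.8, 72.3] [-0.001, -0.001, 0.009]
```

Request:
apply_moves([
  [-1,-1,40,0,0,0.009,0],
  [-1,-1,72,0,0,0.009,0],
  [-1,-1,72,0,0,0.009,0],
  [-1,-1,72,0,0,0.009,1],
  [-1,-1,72,0,0,0.009,1],
  [-1,-1,72,0,0,0.009,1],
  [-1,-1,72,0,0,0.009,1],
  [-1,-1,72,0,0,0.009,1],
  [-1,-1,72,0,0,0.009,1],
  [-1,-1,50,0,0,0.009,1],
], squeeze=10)

```text
time: 4.15
tool_pos: [0.4339, 0.3283, 0.0585]
tcp_rot: [-0.002, 0.101, 0.995, -0.001]
contact_force: [-0.2, 0.2, 0.4]
finger_gap: 0.0353
grip_force: 0.0
```

```bash
cat >> h.py <<'E'
B=np.array([.544,.0246]); by=np.array([np.cos(np.radians(84.55)),np.sin(np.radians(84.55))])
def W(i): return B+by*.046*i
E
python3 - <<'E'
from h import *
w=W(1)
go((.4352,.330,.12,78.84),(*w,.13,-5.45),(*w,.078,-5.45))
c=cap('wrist','w2');P=cloud(c)
E
```

```text
t 4.15 pos [0.4339 0.3283 0.0585] hdg 78.44 gap 0.0353 F [-0.2  0.2  0.4] grip 0.0 q6 -0.85
[-0.7, 1.8, -61.5] [-0.003, -0.004, -0.007]
[-163.6, -229.9, -71.4] [-0.005, -0.001, 1.464]
[-163.7, -229.8, -19.4] [-0.005, -0.001, 1.464]
```

View pics/w2.png

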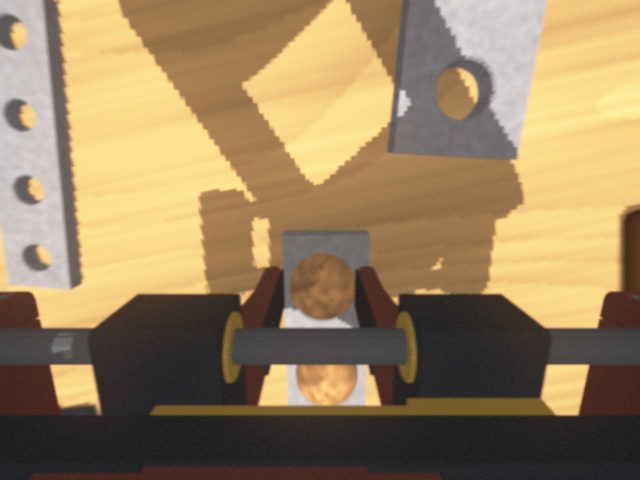

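The picture shows the ball at about (322,286) between the finger tips, but the grip force reads 0. I'll use depth to see whether it lifted.

Run:
```python
from h import *
c=load('w2');P=cloud(c)
from scipy.optimize import least_squares
for (u,v) in((322,286),(327,380)):
    q=P[v-22:v+22,u-22:u+22].reshape(-1,3); q=q[q[:,2]>.03]
    r=least_squares(lambda p:np.linalg.norm(q-p,axis=1)-.018,q.mean(0)-[0,0,.01],loss='soft_l1',f_scale=.001)
    print(len(q),r.x.round(4),abs(r.fun).mean(),q[:,2].max())
go()
```

```text
1935 [0.4377 0.3292 0.0275] 0.0011313838473880672 0.20224319896189097
1888 [0.4806 0.3219 0.0576] 0.017002514325926386 0.20224319896189097
t 4.2 pos [0.4363 0.3297 0.0626] hdg 78.44 gap 0.0317 F [-0.2  0.8  1.6] grip 0.0 q6 -0.85
```

The ball is still in its pocket because the fingers close slowly, about 73 mm/s. I'll reopen to a smaller gap, go down again and wait longer.

Run:
```python
from h import *
go((.4368,.3295,.075,78.84),(.4368,.3295,.037,78.84))
```

```text
t 4.2 pos [0.4363 0.3297 0.0626] hdg 78.44 gap 0.0317 F [-0.2  0.8  1.6] grip 0.0 q6 -0.85
[-0.6, -0.1, -12.4] [0.001, 0.001, -0.007]
[-0.5, -0.1, 25.6] [0.001, 0.001, -0.007]
```

Request:
apply_moves([
  [-1,0,-12,0,0,0,0.35],
  [-1,0,-12,0,0,0,0.35],
  [-1,0,-12,0,0,0,0.35],
  [-1,0,-12,0,0,0,0.35],
  [-1,0,22,0,0,0,0.35],
  [-1,0,22,0,0,0,0.35],
  [-1,0,22,0,0,0,1],
  [-1,0,22,0,0,0,1],
  [-1,0,22,0,0,0,1],
  [-1,0,22,0,0,0,1],
], squeeze=10)

```text
time: 5.2
tool_pos: [0.4378, 0.3301, 0.0393]
tcp_rot: [0.001, 0.101, 0.995, 0.001]
contact_force: [0.8, 3.0, 1.8]
finger_gap: 0.0351
grip_force: 10.0
```

Run:
```python
from h import *
w=W(1)
go((.4368,.3295,.12,78.84),(*w,.13,-5.45),(*w,.078,-5.45))
```

```text
t 5.2 pos [0.4378 0.3301 0.0393] hdg 78.42 gap 0.0351 F [0.8 3.  1.8] grip 10.0 q6 -0.85
[0.7, -0.6, -80.7] [0.003, 0.002, -0.007]
[-160.6, -232.0, -91.0] [0.004, -0.0, 1.464]
[-160.5, -232.2, -39.0] [0.004, -0.0, 1.464]
```

Request:
apply_moves([
  [0,0,-45,0,0,0,1],
  [0,0,-85,0,0,0,1],
  [-160,-232,-91,0,0,1.464,1],
  [-160,-232,-91,0,0,1.464,1],
  [-160,-232,-91,0,0,1.464,1],
  [-160,-232,-91,0,0,1.464,1],
  [-160,-232,-91,0,0,1.464,1],
  [-160,-232,-91,0,0,1.464,1],
  [-160,-232,-91,0,0,1.464,1],
  [-160,-232,-91,0,0,1.464,1],
])

```text
time: 6.2
tool_pos: [0.5472, 0.0681, 0.1295]
tcp_rot: [0.0, 0.648, 0.761, -0.0]
contact_force: [0.9, 0.3, -0.3]
finger_gap: 0.035
grip_force: 10.0
```

Run:
```python
from h import *
w=W(1)
go((*w,.13,-5.45),(*w,.078,-5.45))
```

```text
t 6.2 pos [0.5472 0.0681 0.1295] hdg 9.18 gap 0.035 F [ 0.9  0.3 -0.3] grip 10.0 q6 -0.16
[2.1, 1.5, -0.5] [0.0, 0.0, 0.255]
[2.1, 1.5, 51.5] [0.0, 0.0, 0.255]
```

Request:
apply_moves([
  [2,1,0,0,0,0.255,1],
  [2,1,0,0,0,0.255,1],
  [2,1,0,0,0,0.255,1],
  [2,1,25,0,0,0.255,1],
  [2,1,51,0,0,0.255,1],
  [2,1,51,0,0,0.255,1],
  [2,1,51,0,0,0.255,1],
  [2,1,51,0,0,0.255,1],
  [2,1,51,0,0,0.255,1],
  [2,1,51,0,0,0.255,1],
])

```text
time: 7.2
tool_pos: [0.5479, 0.0719, 0.0789]
tcp_rot: [0.0, 0.737, 0.676, 0.0]
contact_force: [-0.3, -0.3, 0.4]
finger_gap: 0.0355
grip_force: 10.0
```

Run:
```python
from h import *
w=W(1)
c=cap('wrist','w3');P=cloud(c)
go((*w,.078,-5.45),(.490,.3195,.11,78.84))
m=(P[...,2]>.052)&(P[...,2]<.061)&(abs(P[...,0]-.542)<.07)&(abs(P[...,1]-.025)<.13)
print(m.sum(),cv2.minAreaRect((P[m][:,:2]*1000).astype(np.float32)),np.median(P[m][:,2]))
```

```text
t 7.25 pos [0.5478 0.0719 0.0787] hdg -4.91 gap 0.035 F [ 0.2 -0.8  0.3] grip 10.0 q6 0.09
[-1.5, 0.7, 0.7] [0.001, -0.0, 0.009]
[241.7, -78.8, -31.3] [0.001, 0.0, -1.462]
16228 ((549.1935424804688, 63.61964797973633), (134.47427368164062, 70.44744110107422), 84.52783966064453) 0.05650540564905472
```

View pics/w3.png

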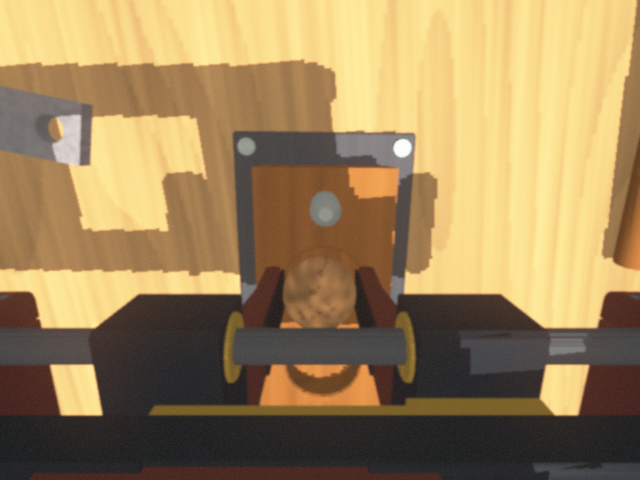

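```bash
cat >> h.py <<'E'
from scipy.optimize import least_squares
def ball(c,u,v,h=20):
    P=cloud(c);q=P[v-h:v+h,u-h:u+h].reshape(-1,3);q=q[np.isfinite(q).all(1)];q=q[abs(q[:,2]-np.median(q[:,2]))<.02]
    r=least_squares(lambda p:np.linalg.norm(q-p,axis=1)-.018,np.median(q,0)-[0,0,.015],loss='soft_l1',f_scale=.0005)
    return r.x.round(4),abs(r.fun).mean().round(5)
B=np.array([.5455,.025])
E
python3 - <<'E'
from h import *
print(ball(load('w3'),320,288),W(1)); go((*W(1),.078,-5.45))
E
```

```text
(array([0.5477, 0.0707, 0.0663]), np.float64(0.00046)) [0.54986895 0.07079206]
t 7.25 pos [0.5478 0.0719 0.0787] hdg -4.91 gap 0.035 F [ 0.2 -0.8  0.3] grip 10.0 q6 0.09
[-0.9, 2.1, 0.8] [0.001, -0.0, 0.009]
```

The picture shows the held ball at (320,288) over the end well, and it needs to go about 2 mm in +x. I'll correct that, release and lift.

Request:
apply_moves([
  [0,2,1,0,0,0,1],
  [0,2,1,0,0,0,1],
  [0,2,1,0,0,0,0.35],
  [0,2,1,0,0,0,0.35],
  [0,2,1,0,0,0,0.35],
  [0,2,1,0,0,0,0.35],
  [0,2,-35,0,0,0,0.35],
  [0,2,-60,0,0,0,0.35],
  [0,2,-60,0,0,0,0.35],
  [0,2,-60,0,0,0,0.35],
])

```text
time: 8.25
tool_pos: [0.5497, 0.0717, 0.1383]
tcp_rot: [0.0, 0.737, 0.676, 0.0]
contact_force: [0.4, 0.7, -0.3]
finger_gap: 0.0567
grip_force: 0.0
```

Run:
```python
from h import *
c=cap('wrist','w4')
go((.490,.3195,.12,78.84),(.490,.3195,.039,78.84))
P=cloud(c)
m=(np.hypot(P[...,0]-W(1)[0],P[...,1]-W(1)[1])<.012)&(P[...,2]<.09)&(P[...,2]>.04)
v,u=np.median(np.argwhere(m),0).astype(int);print(m.sum(),u,v,ball(c,u,v,15),W(1))
```

```text
t 8.3 pos [0.549  0.0717 0.1375] hdg -4.92 gap 0.0568 F [ 0.4  0.4 -0.5] grip 0.0 q6 0.09
[241.8, -80.0, 17.5] [-0.001, -0.001, -1.462]
[241.8, -79.9, 98.5] [-0.001, -0.001, -1.462]
1052 320 259 (array([0.5495, 0.0704, 0.0594]), np.float64(0.00045)) [0.54986895 0.07079206]
```

Request:
apply_moves([
  [242,-80,18,0,0,-1.462,0.35],
  [242,-80,18,0,0,-1.462,0.35],
  [242,-80,18,0,0,-1.462,0.35],
  [242,-80,18,0,0,-1.462,0.35],
  [242,-80,18,0,0,-1.462,0.35],
  [242,-80,18,0,0,-1.462,0.35],
  [242,-80,18,0,0,-1.462,0.35],
  [242,-80,18,0,0,-1.462,0.35],
  [242,-80,18,0,0,-1.462,0.35],
  [242,-80,18,0,0,-1.462,0.35],
])

```text
time: 9.3
tool_pos: [0.4894, 0.3192, 0.1182]
tcp_rot: [-0.001, 0.094, 0.996, -0.001]
contact_force: [0.0, -0.4, 0.7]
finger_gap: 0.057
grip_force: 0.0
```

Run:
```python
from h import *
go((.4903,.3190,.12,78.84),(.4903,.319,.039,78.84))
```

```text
t 9.3 pos [0.4894 0.3192 0.1182] hdg 79.18 gap 0.057 F [ 0.  -0.4  0.7] grip 0.0 q6 -0.92
[-1.0, -0.1, -1.8] [-0.002, -0.003, 0.006]
[-1.2, 0.1, 79.2] [-0.002, -0.003, 0.006]
```

Request:
apply_moves([
  [-1,0,40,0,0,0,0.35],
  [-1,0,79,0,0,0,0.35],
  [-1,0,79,0,0,0,0.35],
  [-1,0,79,0,0,0,0.35],
  [-1,0,79,0,0,0,1],
  [-1,0,79,0,0,0,1],
  [-1,0,79,0,0,0,1],
  [-1,0,79,0,0,0,1],
  [-1,0,79,0,0,0,1],
  [-1,0,79,0,0,0,1],
])

```text
time: 10.3
tool_pos: [0.4926, 0.32, 0.0423]
tcp_rot: [0.001, 0.097, 0.995, 0.001]
contact_force: [-0.3, 0.3, 7.3]
finger_gap: 0.0354
grip_force: 10.0
```

Run:
```python
from h import *
go((.4903,.3190,.12,78.84),(*W(0),.13,-5.45))
c=cap('wrist','w5');print(ball(c,320,288))
```

```text
t 10.3 pos [0.4926 0.32   0.0423] hdg 78.84 gap 0.0354 F [-0.3  0.3  7.3] grip 10.0 q6 -0.92
[1.9, -1.3, -77.7] [0.002, 0.002, -0.0]
[-109.2, -279.1, -87.9] [0.003, 0.0, 1.471]
(array([0.4911, 0.32  , 0.0262]), np.float64(0.00047))
```

The upward force of 7 N suggests the pads sit a bit high on the ball, so I'll regrip 5 mm lower.

Request:
apply_moves([
  [0,0,0,0,0,0,0.4],
  [0,0,0,0,0,0,0.4],
  [0,0,0,0,0,0,0.4],
  [1,0,5,0,0,0,0.4],
  [1,0,5,0,0,0,0.4],
  [1,0,5,0,0,0,1],
  [1,0,5,0,0,0,1],
  [1,0,5,0,0,0,1],
  [1,0,5,0,0,0,1],
  [1,0,5,0,0,0,1],
])

```text
time: 11.35
tool_pos: [0.4909, 0.32, 0.0363]
tcp_rot: [0.0, 0.097, 0.995, 0.0]
contact_force: [0.1, 1.9, 1.2]
finger_gap: 0.0354
grip_force: 10.0
```

Run:
```python
from h import *
go((.4903,.3190,.12,78.84),(*W(0),.13,-5.45))
c=cap('wrist','w5');print(ball(c,320,288))
```

```text
t 11.35 pos [0.4909 0.32   0.0363] hdg 78.83 gap 0.0354 F [0.1 1.9 1.2] grip 10.0 q6 -0.92
[0.4, -1.1, -83.7] [0.001, 0.0, -0.0]
[-110.7, -278.8, -93.9] [0.001, -0.0, 1.471]
(array([0.4913, 0.3196, 0.0268]), np.float64(0.00044))
```

Request:
apply_moves([
  [0,0,-45,0,0,0,1],
  [0,0,-85,0,0,0,1],
  [-111,-279,-104,0,0,1.471,1],
  [-111,-279,-104,0,0,1.471,1],
  [-111,-279,-104,0,0,1.471,1],
  [-111,-279,-104,0,0,1.471,1],
  [-111,-279,-104,0,0,1.471,1],
  [-111,-279,-104,0,0,1.471,1],
  [-111,-279,-104,0,0,1.471,1],
  [-111,-279,-104,0,0,1.471,1],
])

```text
time: 12.4
tool_pos: [0.5455, 0.0221, 0.1401]
tcp_rot: [-0.0, 0.646, 0.763, -0.0]
contact_force: [-0.6, 0.4, -1.2]
finger_gap: 0.0354
grip_force: 10.0
```

Run:
```python
from h import *
go((*W(0),.13,-5.45),(*W(0),.077,-5.45))
```

```text
t 12.4 pos [0.5455 0.0221 0.1401] hdg 9.52 gap 0.0354 F [-0.6  0.4 -1.2] grip 10.0 q6 -0.25
[2.9, 0.5, 10.1] [-0.0, 0.0, 0.261]
[2.9, 0.5, 63.1] [-0.0, 0.0, 0.261]
```

Request:
apply_moves([
  [1,0,0,0,0,0.261,1],
  [1,0,0,0,0,0.261,1],
  [1,0,0,0,0,0.261,1],
  [1,0,30,0,0,0.261,1],
  [1,0,60,0,0,0.261,1],
  [1,0,60,0,0,0.261,1],
  [1,0,60,0,0,0.261,1],
  [1,0,60,0,0,0.261,1],
  [1,0,60,0,0,0.261,1],
  [1,0,60,0,0,0.261,1],
])

```text
time: 13.4
tool_pos: [0.5462, 0.0254, 0.0812]
tcp_rot: [0.001, 0.736, 0.677, 0.001]
contact_force: [1.5, -0.4, 0.0]
finger_gap: 0.0352
grip_force: 10.0
```

Run:
```python
from h import *
go((*W(0),.077,-5.45))
c=cap('wrist','w6');print(ball(c,320,288),W(0))
```

```text
t 13.4 pos [0.5462 0.0254 0.0812] hdg -4.85 gap 0.0352 F [ 1.5 -0.4  0. ] grip 10.0 q6 0.0
[-0.5, -0.6, 4.2] [0.002, -0.0, 0.011]
(array([0.546 , 0.0243, 0.0716]), np.float64(0.00045)) [0.5455 0.025 ]
```

Request:
apply_moves([
  [-1,0,3.5,0,0,0,1],
  [-1,0,3.5,0,0,0,1],
  [-1,0,3.5,0,0,0,0.35],
  [-1,0,3.5,0,0,0,0.35],
  [-1,0,3.5,0,0,0,0.35],
  [-1,0,3.5,0,0,0,0.35],
  [-1,0,-30,0,0,0,0.35],
  [-1,0,-60,0,0,0,0.35],
  [-1,0,-60,0,0,0,0.35],
  [-1,0,-60,0,0,0,0.35],
])

```text
time: 14.45
tool_pos: [0.5457, 0.0244, 0.1406]
tcp_rot: [0.001, 0.736, 0.676, 0.001]
contact_force: [-0.4, 0.6, -0.9]
finger_gap: 0.057
grip_force: 0.0
```

Run:
```python
from h import *
c=cap('wrist','w7')
go((.5963,.2982,.12,78.84))
P=cloud(c)
for i in(0,1):
  m=(np.hypot(P[...,0]-W(i)[0],P[...,1]-W(i)[1])<.012)&(P[...,2]<.09)&(P[...,2]>.04)
  v,u=np.median(np.argwhere(m),0).astype(int);print(m.sum(),u,v,ball(c,u,v,15),W(i))
```

```text
t 14.5 pos [0.5449 0.0245 0.1397] hdg -4.87 gap 0.0574 F [-1.   0.3 -0.2] grip 0.0 q6 0.0
[277.1, 28.0, 19.7] [-0.0, -0.0, -1.461]
1060 319 256 (array([0.5449, 0.0233, 0.0594]), np.float64(0.00045)) [0.5455 0.025 ]
1206 320 184 (array([0.5495, 0.0703, 0.0594]), np.float64(0.00047)) [0.54986895 0.07079206]
```

Both cores are seated. On to the third.

Request:
apply_moves([
  [277,28,20,0,0,-1.461,0.35],
  [277,28,20,0,0,-1.461,0.35],
  [277,28,20,0,0,-1.461,0.35],
  [277,28,20,0,0,-1.461,0.35],
  [277,28,20,0,0,-1.461,0.35],
  [277,28,20,0,0,-1.461,0.35],
  [277,28,20,0,0,-1.461,0.35],
  [277,28,20,0,0,-1.461,0.35],
  [277,28,20,0,0,-1.461,0.35],
  [277,28,20,0,0,-1.461,0.35],
])

```text
time: 15.5
tool_pos: [0.5954, 0.2978, 0.1179]
tcp_rot: [-0.002, 0.094, 0.996, -0.001]
contact_force: [-0.4, 0.1, 0.4]
finger_gap: 0.0569
grip_force: 0.0
```

Run:
```python
from h import *
go((.5963,.2982,.12,78.84),(.5963,.2982,.036,78.84))
```

```text
t 15.5 pos [0.5954 0.2978 0.1179] hdg 79.19 gap 0.0569 F [-0.4  0.1  0.4] grip 0.0 q6 -1.02
[-0.9, 0.5, -2.1] [-0.002, -0.003, 0.006]
[-1.1, 0.7, 81.9] [-0.002, -0.003, 0.006]
```

Request:
apply_moves([
  [-1,0,42,0,0,0,0.35],
  [-1,0,83,0,0,0,0.35],
  [-1,0,83,0,0,0,0.35],
  [-1,0,83,0,0,0,0.35],
  [-1,0,83,0,0,0,1],
  [-1,0,83,0,0,0,1],
  [-1,0,83,0,0,0,1],
  [-1,0,83,0,0,0,1],
  [-1,0,83,0,0,0,1],
  [-1,0,83,0,0,0,1],
])

```text
time: 16.5
tool_pos: [0.5987, 0.2987, 0.0384]
tcp_rot: [0.001, 0.097, 0.995, 0.001]
contact_force: [0.1, 3.5, 5.0]
finger_gap: 0.0349
grip_force: 10.0
```

Run:
```python
from h import *
go((*W(-1),.14,-5.45))
c=cap('wrist','w8');print(ball(c,320,288))
```

```text
t 16.5 pos [0.5987 0.2987 0.0384] hdg 78.83 gap 0.0349 F [0.1 3.5 5. ] grip 10.0 q6 -1.02
[-5.6, -324.4, -102.3] [0.003, 0.0, 1.471]
(array([0.5972, 0.2987, 0.0265]), np.float64(0.00045))
```

Request:
apply_moves([
  [0,0,-45,0,0,0,1],
  [0,0,-85,0,0,0,1],
  [-6,-324,-105,0,0,1.471,1],
  [-6,-324,-105,0,0,1.471,1],
  [-6,-324,-105,0,0,1.471,1],
  [-6,-324,-105,0,0,1.471,1],
  [-6,-324,-105,0,0,1.471,1],
  [-6,-324,-105,0,0,1.471,1],
  [-6,-324,-105,0,0,1.471,1],
  [-6,-324,-105,0,0,1.471,1],
])

```text
time: 17.55
tool_pos: [0.5396, -0.0248, 0.1422]
tcp_rot: [-0.0, 0.646, 0.763, -0.001]
contact_force: [0.9, 0.7, -0.7]
finger_gap: 0.0359
grip_force: 10.0
```

Run:
```python
from h import *
go((*W(-1),.077,-5.45))
```

```text
t 17.55 pos [ 0.5396 -0.0248  0.1422] hdg 9.52 gap 0.0359 F [ 0.9  0.7 -0.7] grip 10.0 q6 -0.34
[3.8, 2.3, 65.1] [-0.001, 0.001, 0.261]
```

Request:
apply_moves([
  [2,1,0,0,0,0.261,1],
  [2,1,0,0,0,0.261,1],
  [2,1,0,0,0,0.261,1],
  [2,1,30,0,0,0.261,1],
  [2,1,62,0,0,0.261,1],
  [2,1,62,0,0,0.261,1],
  [2,1,62,0,0,0.261,1],
  [2,1,62,0,0,0.261,1],
  [2,1,62,0,0,0.261,1],
  [2,1,62,0,0,0.261,1],
])

```text
time: 18.55
tool_pos: [0.5422, -0.0191, 0.0812]
tcp_rot: [0.001, 0.736, 0.677, 0.001]
contact_force: [-0.7, -0.4, -0.1]
finger_gap: 0.0355
grip_force: 10.0
```

Run:
```python
from h import *
go((*W(-1),.077,-5.45))
c=cap('wrist','w9');print(ball(c,320,288),W(-1))
```

```text
t 18.55 pos [ 0.5422 -0.0191  0.0812] hdg -4.84 gap 0.0355 F [-0.7 -0.4 -0.1] grip 10.0 q6 -0.08
[-1.8, -0.9, 4.2] [0.002, 0.0, 0.011]
(array([ 0.5421, -0.0183,  0.0693]), np.float64(0.00047)) [ 0.54113105 -0.02079206]
```

Request:
apply_moves([
  [-2.5,-1,3,0,0,0,1],
  [-2.5,-1,3,0,0,0,1],
  [-2.5,-1,3,0,0,0,0.35],
  [-2.5,-1,3,0,0,0,0.35],
  [-2.5,-1,3,0,0,0,0.35],
  [-2.5,-1,3,0,0,0,0.35],
  [-2.5,-1,-30,0,0,0,0.35],
  [-2.5,-1,-60,0,0,0,0.35],
  [-2.5,-1,-100,0,0,0,0.35],
  [-2.5,-1,-100,0,0,0,0.35],
])

```text
time: 19.6
tool_pos: [0.5438, -0.0219, 0.1851]
tcp_rot: [0.004, 0.736, 0.676, 0.003]
contact_force: [1.3, -0.7, -0.0]
finger_gap: 0.0571
grip_force: 0.0
```

Run:
```python
from h import *
c=cap('wrist','w10')
go((.523,-.2765,.20,-96.6))
P=cloud(c)
for i in(-1,0,1):
  m=(np.hypot(P[...,0]-W(i)[0],P[...,1]-W(i)[1])<.012)&(P[...,2]<.09)&(P[...,2]>.04)
  v,u=np.median(np.argwhere(m),0).astype(int);print(m.sum(),u,v,ball(c,u,v,15),W(i))
```

```text
t 19.65 pos [ 0.5424 -0.0217  0.1828] hdg -4.86 gap 0.0568 F [-0.4  0.1 -1.2] grip 0.0 q6 -0.08
[-255.5, 2.4, -17.1] [0.005, -0.005, 1.601]
730 314 239 (array([ 0.54  , -0.0208,  0.0594]), np.float64(0.00043)) [ 0.54113105 -0.02079206]
841 315 178 (array([0.5449, 0.0233, 0.0593]), np.float64(0.00047)) [0.5455 0.025 ]
959 315 112 (array([0.5494, 0.0703, 0.0592]), np.float64(0.00047)) [0.54986895 0.07079206]
```

Request:
apply_moves([
  [-255,2,-17,0,0,1.601,0.3],
  [-255,2,-17,0,0,1.601,0.3],
  [-255,2,-17,0,0,1.601,0.3],
  [-255,2,-17,0,0,1.601,0.3],
  [-255,2,-17,0,0,1.601,0.3],
  [-255,2,-17,0,0,1.601,0.3],
  [-255,2,-17,0,0,1.601,0.3],
  [-255,2,-17,0,0,1.601,0.3],
  [-255,2,-17,0,0,1.601,0.3],
  [-255,2,-17,0,0,1.601,0.3],
])

```text
time: 20.65
tool_pos: [0.5197, -0.2752, 0.1953]
tcp_rot: [-0.001, 1.0, -0.01, -0.001]
contact_force: [0.1, 0.4, -0.1]
finger_gap: 0.0613
grip_force: 0.0
```

Run:
```python
from h import *
c=cap('wrist','w11')
go((.523,-.2765,.11,-96.6),(.523,-.2765,.060,-96.6))
P=cloud(c)
for lo,hi in((.028,.042),(.07,.09)):
  m=(P[...,2]>lo)&(P[...,2]<hi)&(abs(P[...,0]-.52)<.12)&(abs(P[...,1]+.277)<.06)
  print(m.sum(),cv2.minAreaRect((P[m][:,:2]*1000).astype(np.float32)),np.median(P[m][:,2]))
```

```text
t 20.7 pos [ 0.5198 -0.2752  0.1954] hdg -91.61 gap 0.0616 F [ 0.   0.1 -0.3] grip 0.0 q6 0.99
[3.4, 1.3, 85.4] [-0.001, 0.002, 0.087]
[3.5, 1.4, 135.4] [-0.001, 0.002, 0.087]
14284 ((524.081787109375, -277.1810607910156), (70.14051818847656, 212.3278045654297), 83.38440704345703) 0.034420132157252564
2971 ((524.3396606445312, -277.071044921875), (23.975383758544922, 79.84537506103516), 83.4437026977539) 0.0791265346930626
```

View pics/w11.png

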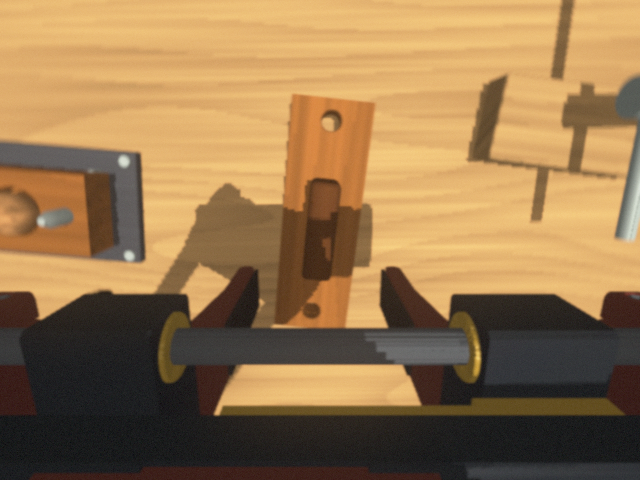

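The picture shows the lid with its handle from (320,180) to (318,280), well between the fingers, and the depth fit puts it at (0.524, -0.277). Next: align, descend, grip.

Request:
apply_moves([
  [4.5,2,0,0,0,0.087,0.3],
  [4.5,2,40,0,0,0.087,0.3],
  [4.5,2,80,0,0,0.087,0.3],
  [4.5,2,110,0,0,0.087,0.3],
  [4.5,2,135,0,0,0.087,0.3],
  [4.5,2,135,0,0,0.087,0.3],
  [4.5,2,135,0,0,0.087,0.3],
  [4.5,2,135,0,0,0.087,0.3],
  [4.5,2,135,0,0,0.087,0.3],
  [4.5,2,135,0,0,0.087,0.3],
])

```text
time: 21.7
tool_pos: [0.5258, -0.2782, 0.0634]
tcp_rot: [0.001, 0.999, -0.05, 0.001]
contact_force: [0.2, -0.4, 0.3]
finger_gap: 0.0611
grip_force: 0.0
```

Run:
```python
from h import *
go((.5241,-.2771,.060,-96.57))
```

```text
t 21.7 pos [ 0.5258 -0.2782  0.0634] hdg -95.78 gap 0.0611 F [ 0.2 -0.4  0.3] grip 0.0 q6 1.07
[-1.8, -0.9, 3.4] [0.001, -0.002, 0.014]
```

Request:
apply_moves([
  [-2,-1,3,0.001,-0.002,0.014,0.3],
  [-2,-1,3,0.001,-0.002,0.014,0.3],
  [-2,-1,3,0.001,-0.002,0.014,1],
  [-2,-1,3,0.001,-0.002,0.014,1],
  [-2,-1,3,0.001,-0.002,0.014,1],
  [-2,-1,3,0.001,-0.002,0.014,1],
  [-2,-1,3,0.001,-0.002,0.014,1],
  [-2,-1,3,0.001,-0.002,0.014,1],
  [-2,-1,3,0.001,-0.002,0.014,1],
  [-2,-1,3,0.001,-0.002,0.014,1],
], squeeze=50)

```text
time: 22.7
tool_pos: [0.5231, -0.2764, 0.059]
tcp_rot: [-0.001, 0.998, -0.058, -0.001]
contact_force: [0.1, 0.9, 0.4]
finger_gap: 0.024
grip_force: 50.0
```

Run:
```python
from h import *
go((.53,-.24,.20,-90),(.5448,.0245,.21,-5.45))
```

```text
t 22.7 pos [ 0.5231 -0.2764  0.059 ] hdg -96.6 gap 0.024 F [0.1 0.9 0.4] grip 50.0 q6 1.08
[2.3, -37.1, -140.9] [-0.001, 0.002, -0.115]
[-13.4, -301.6, -150.6] [-0.003, 0.001, -1.591]
```

Request:
apply_moves([
  [0,0,-30,0,0,0,1],
  [0,0,-70,0,0,0,1],
  [0,0,-110,0,0,0,1],
  [0,0,-145,0,0,0,1],
  [-3,-60,-150,0,0,-0.25,1],
  [-5,-100,-150,0,0,-0.4,1],
  [-7,-140,-150,0,0,-0.55,1],
  [-9,-180,-150,0,0,-0.7,1],
  [-11,-220,-150,0,0,-0.85,1],
  [-12,-250,-150,0,0,-1.0,1],
])

```text
time: 23.7
tool_pos: [0.539, -0.0245, 0.2085]
tcp_rot: [-0.002, 0.923, 0.386, -0.001]
contact_force: [0.4, -0.2, -5.2]
finger_gap: 0.024
grip_force: 50.0
```

Run:
```python
from h import *
go((.545,.0239,.20,-5.45))
```

```text
t 23.7 pos [ 0.539  -0.0245  0.2085] hdg -44.64 gap 0.024 F [ 0.4 -0.2 -5.2] grip 50.0 q6 0.6
[38.7, -29.7, 8.6] [-0.005, -0.0, -0.684]
```

Request:
apply_moves([
  [37,-29,9,0,0,-0.684,1],
  [37,-29,9,0,0,-0.684,1],
  [37,-29,9,0,0,-0.684,1],
  [37,-29,9,0,0,-0.684,1],
  [37,-29,9,0,0,-0.684,1],
  [37,-29,9,0,0,-0.684,1],
  [37,-29,9,0,0,-0.684,1],
  [37,-29,9,0,0,-0.684,1],
  [37,-29,9,0,0,-0.684,1],
  [37,-29,9,0,0,-0.684,1],
])

```text
time: 24.7
tool_pos: [0.5459, 0.0196, 0.2004]
tcp_rot: [-0.001, 0.742, 0.67, -0.0]
contact_force: [-0.7, 0.5, -4.9]
finger_gap: 0.0238
grip_force: 50.0
```

Run:
```python
from h import *
go((.545,.0239,.16,-5.45))
c=cap('wrist','w12');cap('side','s12');P=cloud(c)
s=arm.read_state()['tool_pos'][2]; 
m=(abs(P[...,2]-(s-.0243))<.006)&(abs(P[...,0]-.545)<.12)&(abs(P[...,1]-.025)<.15)&(c['depth']>0)
print(m.sum(),cv2.minAreaRect((P[m][:,:2]*1000).astype(np.float32)),np.median(P[m][:,2]))
im=load('s12')['image']; cv2.imwrite('pics/s12c.png',im[:,:,::-1])
```

```text
t 24.7 pos [0.5459 0.0196 0.2004] hdg -5.89 gap 0.0238 F [-0.7  0.5 -4.9] grip 50.0 q6 0.01
[4.1, -1.3, 40.4] [-0.002, -0.001, -0.008]
27945 ((547.2719116210938, 34.49819564819336), (184.3345489501953, 70.50666046142578), 84.06471252441406) 0.1761049965301964
```

View pics/s12c.png

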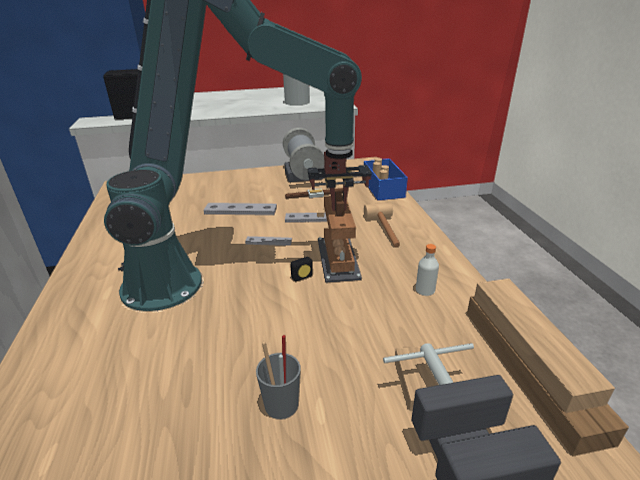

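The side view shows the lid at (340,225), level above the lower half. Wrist depth puts the lid centre at (0.5458, 0.0208), so it needs about +4 mm along the row. I'll correct that and descend to just above the dowels.

Request:
apply_moves([
  [4,-1,0,0,0,-0.008,1],
  [4,-1,10,0,0,-0.008,1],
  [4,-1,25,0,0,-0.008,1],
  [4,-1,40,0,0,-0.008,1],
  [4,-1,40,0,0,-0.008,1],
  [4,-1,40,0,0,-0.008,1],
  [4,-1,40,0,0,-0.008,1],
  [4,-1,40,0,0,-0.008,1],
  [4,-1,40,0,0,-0.008,1],
  [4,-1,40,0,0,-0.008,1],
])

```text
time: 25.8
tool_pos: [0.5456, 0.0238, 0.1608]
tcp_rot: [-0.001, 0.74, 0.673, 0.0]
contact_force: [0.2, 0.7, -4.9]
finger_gap: 0.024
grip_force: 50.0
```

Run:
```python
from h import *
go((.545,.0239,.147,-5.45),(.545,.0239,.117,-5.45))
```

```text
t 25.8 pos [0.5456 0.0238 0.1608] hdg -5.39 gap 0.024 F [ 0.2  0.7 -4.9] grip 50.0 q6 0.01
[0.0, -0.6, 13.8] [-0.001, -0.001, 0.001]
[-0.0, -0.5, 43.8] [-0.001, -0.001, 0.001]
```

Request:
apply_moves([
  [0,-0.5,5,0,0,0,1],
  [0,-0.5,10,0,0,0,1],
  [0,-0.5,14,0,0,0,1],
  [0,-0.5,17,0,0,0,1],
  [0,-0.5,20,0,0,0,1],
  [0,-0.5,23,0,0,0,1],
  [0,-0.5,26,0,0,0,1],
  [0,-0.5,29,0,0,0,1],
  [0,-0.5,32,0,0,0,1],
  [0,-0.5,32,0,0,0,1],
])

```text
time: 26.8
tool_pos: [0.5444, 0.0239, 0.128]
tcp_rot: [-0.001, 0.74, 0.673, -0.001]
contact_force: [0.3, -0.5, -4.5]
finger_gap: 0.0237
grip_force: 50.0
```

Run:
```python
from h import *
go((.545,.0239,.117,-5.45)); print(arm.read_state()['ft_torque'])
```

```text
t 26.8 pos [0.5444 0.0239 0.128 ] hdg -5.39 gap 0.0237 F [ 0.3 -0.5 -4.5] grip 50.0 q6 0.01
[0.0, 0.6, 11.0] [-0.003, -0.001, 0.001]
[-0.00501985 -0.02641342 -0.00332014]
```

Request:
apply_moves([
  [0,0,3,0,0,0,1],
  [0,0,5,0,0,0,1],
  [0,0,7,0,0,0,1],
  [0,0,9,0,0,0,1],
  [0,0,10,0,0,0,1],
  [0,0,11,0,0,0,1],
  [0,0,12,0,0,0,1],
  [0,0,12,0,0,0,1],
  [0,0,12,0,0,0,1],
  [0,0,12,0,0,0,1],
])

```text
time: 27.8
tool_pos: [0.5448, 0.0241, 0.1168]
tcp_rot: [-0.001, 0.74, 0.673, -0.0]
contact_force: [-2.2, 2.7, 2.9]
finger_gap: 0.0239
grip_force: 50.0
```

Run:
```python
from h import *
go((.545,.0239,.117,-5.45)); print(arm.read_state()['ft_torque'])
```

```text
t 27.8 pos [0.5448 0.0241 0.1168] hdg -5.39 gap 0.0239 F [-2.2  2.7  2.9] grip 50.0 q6 0.01
[-0.2, 0.2, -0.2] [-0.002, -0.001, 0.001]
[-0.28236367  0.26783768 -0.12285809]
```

Request:
apply_moves([
  [0,0,1,0,0,0,1],
  [0,0,2,0,0,0,1],
  [0,0,3,0,0,0,1],
  [0,0,4,0,0,0,1],
  [0,0,5,0,0,0,1],
  [0,0,6,0,0,0,1],
  [0,0,7,0,0,0,1],
  [0,0,8,0,0,0,1],
  [0,0,9,0,0,0,1],
  [0,0,9,0,0,0,1],
])

```text
time: 28.8
tool_pos: [0.5448, 0.0242, 0.108]
tcp_rot: [-0.001, 0.739, 0.673, 0.0]
contact_force: [-4.1, 3.9, 11.1]
finger_gap: 0.0238
grip_force: 50.0
```

Run:
```python
from h import *
go((.545,.0239,.109,-5.45)); print(arm.read_state()['ft_torque'])
```

```text
t 28.8 pos [0.5448 0.0242 0.108 ] hdg -5.38 gap 0.0238 F [-4.1  3.9 11.1] grip 50.0 q6 0.01
[-0.3, 0.2, -1.0] [-0.002, -0.001, 0.001]
[-0.28622879  0.49454963 -0.12833781]
```

Request:
apply_moves([
  [0,0,0,0,0,0,1],
  [0,0,0,0,0,0,1],
  [0,0,0,0,0,0,1],
  [0,0,0,0,0,0,1],
  [0,0,0,0,0,0,1],
  [0,0,0,0,0,0,1],
  [0,0,0,0,0,0,1],
  [0,0,0,0,0,0,1],
  [0,0,0,0,0,0,1],
  [0,0,0,0,0,0,1],
])

```text
time: 29.8
tool_pos: [0.5449, 0.0242, 0.1082]
tcp_rot: [-0.001, 0.74, 0.673, 0.0]
contact_force: [-4.0, 3.3, 11.6]
finger_gap: 0.0238
grip_force: 50.0
```

Run:
```python
from h import *
go((.545,.0239,.109,-5.45))
c=cap('wrist','w13');P=cloud(c)
m=(abs(P[...,2]-.084)<.008)&(abs(P[...,0]-.548)<.05)&(abs(P[...,1]-.06)<.09)&(c['depth']>0)
q=P[m];k=np.linalg.lstsq(np.c_[q[:,:2],np.ones(len(q))],q[:,2],rcond=None)[0];print(len(q),'lid top',np.median(q[:,2]),'tilt',k[:2])
r=cv2.minAreaRect((q[:,:2]*1000).astype(np.float32));print(r)
cc=cap('side','s13');im=cc['image'][190:290,290:390,::-1];cv2.imwrite('pics/s13c.png',cv2.resize(im,None,fx=6,fy=6,interpolation=cv2.INTER_CUBIC))
```

```text
t 29.8 pos [0.5449 0.0242 0.1082] hdg -5.38 gap 0.0238 F [-4.   3.3 11.6] grip 50.0 q6 0.01
[-0.3, 0.2, -0.8] [-0.001, -0.001, 0.001]
26941 lid top 0.08368599837909013 tilt [-0.0011786  -0.00288959]
((547.046875, 49.42400360107422), (163.39027404785156, 70.50223541259766), 84.59984588623047)
```

View pics/s13c.png

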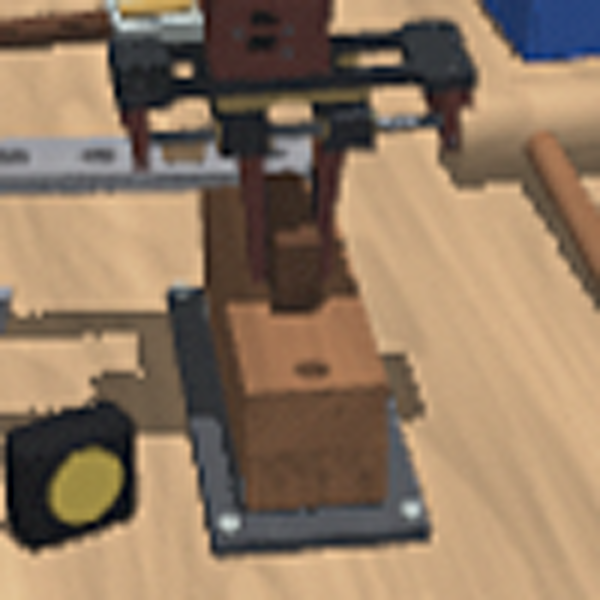

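The close-up shows the halves flush on the stand with no visible gap. Lid top is at about 85 mm, level, pressed roughly 9 mm, with 11.6 N on the tool. Handing in.

```bash
python3 -c "
from rig import arm
print(arm.finish_job())"
```

```text
the job is handed in; nothing more can be done
None
```

I handed the job in at about 30 s: a core in each of the three wells, the upper half closed on both dowels, and the mould held pressed down about 9 mm of its 10 mm with a 50 N grip. These are my own measurements; the interface returned no verdict.

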